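Heft the blank tins and hold up the brass one

TASK

One of the three closed tins holds brass blanks and is clearly the heaviest. Starting from the robot's left, heft the tins one at a time (left, middle, right): lift each a good 5 cm clear of the bench and set it back upright where it stood, though the last need not be set back if it proves to be the heaviest. Then hold the heaviest tin up over the middle of the tray whose sample is the round tag, upright and still with its underside at least 10 cm above the bench; finish while holding it there, with the other two tins back in their places and everything else left alone.

Things in the scene. Friction and masses are not known exactly. Their poses are not given: they have to be found in the camera images.
- tin_left_mid (a point): The tin farthest to the robot's left (+y), of three identical closed round tins of bare metal, upright on the bench, 60 mm in diameter and 62 mm high, lid shut (it cannot be opened). Point at the tin's centre, 31 mm above its underside, z axis up along the tin. The tins hold loose stacks of disc blanks and weigh in all about 0.15 to 0.75 kg; the heaviest is at least 0.2 kg heavier than either of the others, and any of the three can be the heaviest.
- tin_middle_mid (a point): The middle tin, of three identical closed round tins of bare metal, upright on the bench, 60 mm in diameter and 62 mm high, lid shut (it cannot be opened). Point at the tin's centre, 31 mm above its underside, z axis up along the tin. The tins hold loose stacks of disc blanks and weigh in all about 0.15 to 0.75 kg; the heaviest is at least 0.2 kg heavier than either of the others, and any of the three can be the heaviest.
- tin_right_mid (a point): The tin farthest to the robot's right (-y), of three identical closed round tins of bare metal, upright on the bench, 60 mm in diameter and 62 mm high, lid shut (it cannot be opened). Point at the tin's centre, 31 mm above its underside, z axis up along the tin. The tins hold loose stacks of disc blanks and weigh in all about 0.15 to 0.75 kg; the heaviest is at least 0.2 kg heavier than either of the others, and any of the three can be the heaviest.
- tin_left: The left tin again, with its origin at the centre of its underside. (fill_a_c0 in the rules is the brass stack hidden in the heaviest tin; its place is not given.)
- tin_middle: The middle tin again, with its origin at the centre of its underside. (fill_a_c0 in the rules is the brass stack hidden in the heaviest tin; its place is not given.)
- tin_right: The right tin again, with its origin at the centre of its underside. (fill_a_c0 in the rules is the brass stack hidden in the heaviest tin; its place is not given.)
- tray_1: One of two alike fixed low open square trays of grey plastic beyond the tins, 110 x 110 mm, 22 mm high, walls and floor 4 mm; origin at the centre of its underside. One tray holds the round tag as sample, the other the oblong plate; which is which varies.
- tray_2: The other tray, alike.
- round_tag_mid (a point): Round brass tag, the sample lying flat about the middle (within 10 mm) of the tray to go to: disc 50 mm in diameter, 5 mm thick; point at its centre.
- oblong_plate_mid (a point): Oblong brass plate, the sample in the other tray: 72 x 30 x 5 mm, long along its x; point at its centre.
- pen_cup: Bystander: black cup with pens, 72 mm wide, 95 mm high (pens to 155 mm); origin at the centre of its underside.
- tape_roll: Bystander: roll of clear tape lying flat, 90 mm wide, 24 mm high; origin at the centre of its underside.
- screwdriver: Bystander: screwdriver lying on the bench to the robot's right, about 200 mm long along its x.
Not all that is in view belongs to the job. Leave any pink or turquoise look-alike of the tin_left alone.

How it is judged:
By the outcome, as a careful person would: the job done as asked, in the order asked, and still so for the second after the job is handed in, while the arm keeps its last pose, push and grip.
It also fails if it takes over 69 s, if anything falls off the work surface, if the arm or the gripper's body presses on something with over 40 N, if the wrist force passes 120 N, or if a joint passes its speed limit or range.

ROBOT

A 6-joint arm with a two-finger parallel gripper is mounted at the origin on the work surface. World frame = base frame: x ahead of the robot, y to its left, z up, the work surface at z = 0. Lengths are in m, angles in degrees, forces in N, time in s.
With the tool pointing down it reaches from about 0.3 to 0.775 m from the base axis. Payload 14.6 kg.
Tool frame: the origin (TCP) lies on the centre line of the jaws, within the pads' length; the fingertips stand 8 mm ahead of it and the grasp point (between the pads) lies 11 mm behind it; z points along the fingers, y is the direction in which the jaws open and shut (so a half turn about z gives the same grasp; the last joint's range is limited). The gripper opens to 85 mm and grips with 20 to 120 N. Pads are 22 mm wide; open, the fingers measure 114 mm over their backs; the gripper's body (76 mm by 85 mm) begins 54 mm behind the grasp point. The pads swing forward as they close: fully open they stand 13 mm farther back than shut.
Start: joints at [-68.961, 17.183, 87.147, -0, 75.671, -3.816], TCP at [0.231, -0.499, 0.239] pointing down, gripper open.
Joint ranges: [-173.82, 173.82], [-45.26, 126.66], [13.44, 144.39], [-59.66, 239.66], [0, 175.72], [-146.38, 146.38]. Speed limits (degrees/s): [127.2, 127.2, 147.25, 180, 180, 180].

INTERFACE

Orientations are given as a 3x3 rotation matrix whose columns are the frame's x, y, z axes.
In Python, from bench import arm gives the robot as it stands. Calls block until the motion is done:
- arm.movep(position, orientation): joint-space move of the TCP to a pose.
- arm.move_linear(position, ori=None, velocity=0.15, contact_N=None): straight line of the TCP; ori=None keeps the orientation; velocity is the mean speed in m/s. With contact_N (N) it stops when the force on the tool has changed by that much, and returns True; else False.
- arm.move_joints(angles): joint-space move.
- arm.move_gripper(opening): finger opening in m; the grip force is fixed at half the most; returns when the fingers have stopped.
- arm.dwell(seconds).
- arm.ik(position, orientation): joint angles nearest the present ones, or None.
- arm.snapshot(name): name is "scene" or "top" or "wrist"; returns (picture, depth): 480x640x3 uint8, blue, green, red; 480x640 float32, m along the optical axis (not along the pixel's ray), 0 where there is no reading.
- arm.calibration(name): a dict with "fx", "fy", "cx", "cy" (pixels), "rvec" (rotation vector, rad) and "tvec" (3), from world to camera coordinates, as OpenCV has them. Camera axes: x right, y down, z forward; pixel columns grow to the right and rows downward; lengths in m; the calibration is good to about 2 mm. A picture is of the moment at which its call begins: read the wrist's pose just before it. calibration takes no time and is no camera call; for the wrist camera it gives the pose at the moment of the call.
A pose or a line that the arm cannot do raises arm.MotionError and nothing moves.
- arm.hand_in(): hands the job in, once; it reports no verdict.
Trained networks look in the newest picture that a camera, given by its name, has taken for a name from the list of things; names that differ only in an ending like _2 or _b are one class to them, and where a whole thing is asked for, a point or a joint stands for the part that bears it (a point fixed in the world has none). Each returns a list of dicts, best first, with "score" (0 to 1); they miss things now and then, are a little off and sometimes report something else, mostly with a low value. They report only what shows in the picture. A call takes as long as a camera call. They do not tell look-alikes from the thing itself.
- arm.recognise(camera, thing): "at" ([x, y, z] in m, in the coordinates of the camera as it stood for that picture, good to about 4 mm: the middle of the surface that is visible of it).
- arm.trace(camera, thing): "pixels" (480x640 bool, what is visible of it).
- arm.spot_point(camera, thing): "at" ([x, y, z] in m, in the coordinates of the camera as it stood for that picture, good to about 4 mm: a listed point, or the origin of a listed thing).
Readings, each from a call of its own:
- arm.current_time_s(): time.
- arm.current_joints(): joint angles.
- arm.current_qvel(): joint speeds.
- arm.current_joint_efforts(): joint torques, N m.
- arm.current_tcp_pos(): TCP position.
- arm.current_tcp_rot(): TCP orientation.
- arm.current_contact_force(): force on the tool from outside, world axes, zero at the start.
- arm.current_moment(): the same for the moment, N m.
- arm.current_gripper_width(): finger opening in m.
Only numpy, scipy, OpenCV 4.12 (cv2) and the standard library are available. Lean on these libraries where they do the work, as an engineer would, in place of code of your own. Each camera call takes 0.05 s, during which the arm holds its last target. There are 200 camera calls.

## Working session

There is one attempt and no reset: what is moved stays moved. The work goes in short steps, each a Python script; the robot and the scene stay as the last script left them, time stands still between calls to the robot, and variables do not carry over. Pictures are saved under pics/ and viewed, about 8 in all and at most 12, crops included, and the job is handed in when it is done.

```bash
mkdir -p pics
cat > h.py <<'E'
import numpy as np, cv2
from bench import arm
def w(cam,p,c=None):
    c=c or arm.calibration(cam); R=cv2.Rodrigues(np.array(c["rvec"],float))[0]
    return R.T@(np.array(p,float)-np.array(c["tvec"],float).ravel())
def px(cam,P):
    c=arm.calibration(cam); R=cv2.Rodrigues(np.array(c["rvec"],float))[0]
    q=R@np.array(P)+np.array(c["tvec"]).ravel(); return np.round([c["fx"]*q[0]/q[2]+c["cx"],c["fy"]*q[1]/q[2]+c["cy"]])
E
python3 - <<'E'
from h import *
for cam in ("top","scene"):
    im,d=arm.snapshot(cam); cv2.imwrite(f"pics/{cam}0.png",im)
    for t in ["tin_left_mid","tray_1","round_tag_mid","oblong_plate_mid","pen_cup","tape_roll","screwdriver"]:
        for r in arm.spot_point(cam,t)[:5]:
            P=w(cam,r["at"]); print(cam,t,round(r["score"],2),P.round(3),px(cam,P))
print(arm.current_time_s(), arm.current_tcp_rot())
E
```

```text
top tin_left_mid 0.75 [0.37  0.223 0.033] [208. 311.]
top tin_left_mid 0.66 [0.528 0.11  0.029] [262. 241.]
top tin_left_mid 0.61 [0.489 0.208 0.029] [218. 258.]
top tray_1 0.92 [ 0.669  0.188 -0.002] [233. 183.]
top tray_1 0.86 [ 0.639 -0.151 -0.   ] [378. 199.]
top round_tag_mid 0.91 [0.664 0.18  0.003] [236. 185.]
top oblong_plate_mid 0.67 [ 0.637 -0.149  0.007] [377. 199.]
top pen_cup 0.66 [ 0.572  0.383 -0.004] [147. 222.]
top tape_roll 0.89 [ 0.627 -0.363 -0.006] [469. 207.]
top screwdriver 0.74 [ 0.57   0.379 -0.004] [148. 223.]
top screwdriver 0.58 [ 0.41  -0.443 -0.004] [506. 302.]
scene tin_left_mid 0.8 [0.492 0.213 0.035] [406. 296.]
scene tin_left_mid 0.69 [0.528 0.108 0.033] [358. 281.]
scene tin_left_mid 0.61 [0.453 0.321 0.031] [457. 311.]
scene tin_left_mid 0.59 [0.367 0.223 0.029] [439. 261.]
scene tin_left_mid 0.37 [ 0.636 -0.151  0.002] [243. 259.]
scene tray_1 0.9 [ 0.637 -0.149  0.004] [244. 259.]
scene tray_1 0.6 [0.668 0.191 0.003] [350. 354.]
scene round_tag_mid 0.72 [0.44  0.029 0.004] [353. 244.]
scene round_tag_mid 0.69 [0.665 0.185 0.008] [349. 350.]
scene oblong_plate_mid 0.68 [ 0.637 -0.142  0.007] [246. 260.]
scene pen_cup 0.77 [0.568 0.387 0.003] [452. 374.]
scene tape_roll 0.74 [ 0.627 -0.359  0.006] [185. 212.]
scene screwdriver 0.74 [ 0.406 -0.443 -0.   ] [222. 146.]
scene screwdriver 0.66 [ 0.456 -0.168  0.031] [286. 201.]
0.8 [[ 9.07386585e-01  4.20297021e-01  1.15256146e-05]
 [ 4.20297020e-01 -9.07386583e-01  5.90284487e-05]
 [ 3.52676692e-05 -4.87174410e-05 -9.99999998e-01]]
```

View pics/top0.png

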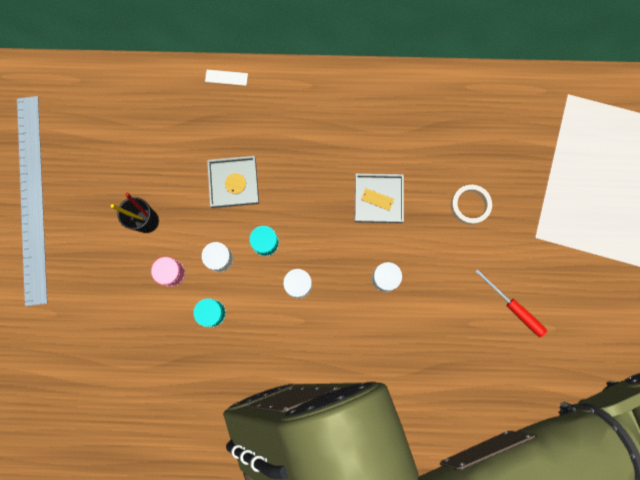

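View pics/scene0.png

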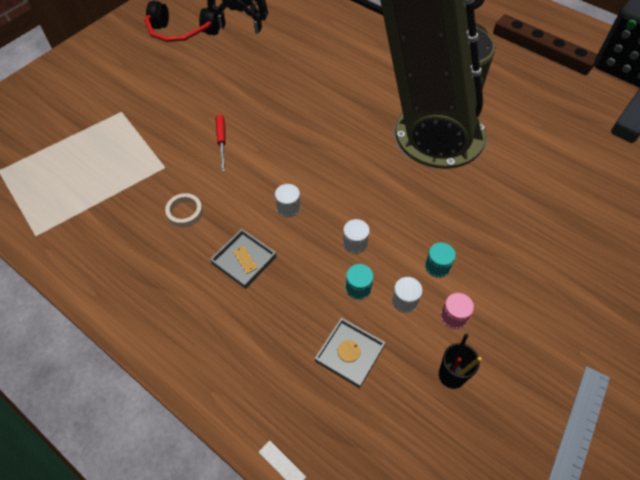

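The top view shows bare tins at (216,256), (298,283) and (388,276). The pink tin at (167,271) and the turquoise tins at (263,240) and (208,312) are look-alikes. The round tag is in the left tray at (233,183). Next I'll refine the bare tins from the colour segmentation and lid plane.

```bash
cat >> h.py <<'E'
def ray(cam,u,v,z):
    c=arm.calibration(cam); o=w(cam,[0,0,0],c); q=w(cam,[(u-c["cx"])/c["fx"],(v-c["cy"])/c["fy"],1],c)-o
    return o+q*(z-o[2])/q[2]
def ori(a):
    a=np.radians(a); return np.array([[-np.sin(a),np.cos(a),0],[np.cos(a),np.sin(a),0],[0,0,-1]])
E
python3 - <<'E'
from h import *
im=cv2.imread("pics/top0.png"); h=cv2.cvtColor(im,cv2.COLOR_BGR2HSV)
m=((h[...,1]<60)&(h[...,2]>185)).astype(np.uint8)
n,l,s,c=cv2.connectedComponentsWithStats(m)
for i in range(1,n):
    if 300<s[i,4]<1500: print(s[i],c[i].round(1),ray("top",*c[i],0.062).round(4))
arm.snapshot("top")
for u,v in [(216,256),(298,283),(388,276)]:
    print(px("top",ray("top",u,v,.062)))
for r in arm.trace("top","tin_left"):
    ys,xs=np.nonzero(r["pixels"]); print(r["score"],xs.mean(),ys.mean(),xs.min(),xs.max(),ys.min(),ys.max())
for p,a in [((.49,.21),50),((.49,.21),-130),((.435,.03),0),((.435,.03),90),((.435,.03),-90),((.45,-.17),90),((.45,-.17),-90),((.668,.188),50),((.668,.188),90),((.668,.188),-90),((.668,.188),-130)]:
    for z in(.025,.14):
        q=arm.ik([*p,z],ori(a)); print(p,a,z,None if q is None else np.round(q,0))
E
```

```text
[205  70  43  15 511] [226.1  77.1] [0.9021 0.2057 0.062 ]
[453 185  39  38 515] [472.  203.4] [ 0.6195 -0.3524  0.062 ]
[202 242  27  28 603] [214.9 255.4] [0.4891 0.2079 0.062 ]
[152 258  26  25 508] [164.4 270.1] [0.4539 0.3161 0.062 ]
[374 262  28  28 623] [387.7 275.7] [ 0.4549 -0.1681  0.062 ]
[283 269  29  28 622] [297.  282.5] [0.435  0.0273 0.062 ]
[216. 256.]
[298. 283.]
[388. 276.]
0.77 167.89356110381078 271.4126149802891 151 184 257 286
0.67 264.0966850828729 240.33977900552486 250 278 225 256
0.65 216.9890560875513 256.2393980848153 202 232 242 270
0.23 297.64573268921094 282.93719806763283 284 311 269 297
(0.49, 0.21) 50 0.025 [ 19.  31. 100.  -0.  49. -31.]
(0.49, 0.21) 50 0.14 [ 19.  21.  96.  -0.  63. -31.]
(0.49, 0.21) -130 0.025 None
(0.49, 0.21) -130 0.14 None
(0.435, 0.03) 0 0.025 [ -1.  22. 115.  -0.  43.  -1.]
(0.435, 0.03) 0 0.14 [ -1.   9. 111.  -0.  59.  -1.]
(0.435, 0.03) 90 0.025 [ -1.  22. 115.  -0.  43. -91.]
(0.435, 0.03) 90 0.14 [ -1.   9. 111.  -0.  59. -91.]
(0.435, 0.03) -90 0.025 [ -1.  22. 115.  -0.  43.  89.]
(0.435, 0.03) -90 0.14 [ -1.   9. 111.  -0.  59.  89.]
(0.45, -0.17) 90 0.025 [ -25.   26.  108.   -0.   46. -115.]
(0.45, -0.17) 90 0.14 [ -25.   15.  104.   -0.   61. -115.]
(0.45, -0.17) -90 0.025 [-25.  26. 108.  -0.  46.  65.]
(0.45, -0.17) -90 0.14 [-25.  15. 104.  -0.  61.  65.]
(0.668, 0.188) 50 0.025 [ 13.  48.  70.  -0.  62. -37.]
(0.668, 0.188) 50 0.14 [ 13.  41.  66.  -0.  73. -37.]
(0.668, 0.188) 90 0.025 [ 13.  48.  70.  -0.  62. -77.]
(0.668, 0.188) 90 0.14 [ 13.  41.  66.  -0.  73. -77.]
(0.668, 0.188) -90 0.025 [ 13.  48.  70.  -0.  62. 103.]
(0.668, 0.188) -90 0.14 [ 13.  41.  66.  -0.  73. 103.]
(0.668, 0.188) -130 0.025 [ 13.  48.  70.  -0.  62. 143.]
(0.668, 0.188) -130 0.14 [ 13.  41.  66.  -0.  73. 143.]
```

Run:
```python
from h import *
arm.movep([.490,.209,.2],ori(50)); arm.dwell(.2)
im,d=arm.snapshot("wrist"); cv2.imwrite("pics/w1.png",im)
for r in arm.spot_point("wrist","tin_left_mid"): P=w("wrist",r["at"]); print(r["score"],P.round(4),px("wrist",P))
print(px("wrist",[.49,.209,.062]),arm.current_time_s(),arm.current_contact_force())
```

```text
0.96 [0.4515 0.3149 0.0326] [394.  80.]
0.71 [0.3651 0.2239 0.0316] [213.  68.]
0.66 [0.4921 0.2128 0.032 ] [318. 215.]
0.59 [0.5269 0.1036 0.0338] [245. 326.]
[312. 227.] 3.8667 [-0.66114812  0.63550084 -0.49832656]
```

View pics/w1.png

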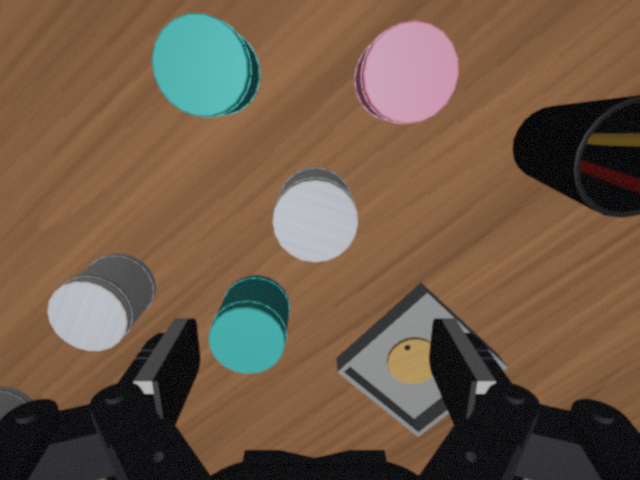

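The wrist view shows the left bare lid at about (315,219), a few mm from my prediction of (312,227). I'll fit the lid circle in the wrist view for each tin and heft.

```bash
cat >> h.py <<'E'
def refine(p):
    im,_=arm.snapshot("wrist"); h=cv2.cvtColor(im,cv2.COLOR_BGR2HSV)
    m=((h[...,1]<50)&(h[...,2]>165)).astype(np.uint8)
    cs,_=cv2.findContours(m,cv2.RETR_EXTERNAL,cv2.CHAIN_APPROX_NONE)
    e=px("wrist",[*p,.062])
    c=max((c for c in cs if cv2.pointPolygonTest(c,tuple(map(float,e)),False)>=0),key=cv2.contourArea)
    (u,v),r=cv2.minEnclosingCircle(c); P=ray("wrist",u,v,.062)
    print("lid",round(u),round(v),"r px",round(r,1),P.round(4),"dia m",round(2*np.linalg.norm(ray("wrist",u+r,v,.062)-P),4)); return P[:2]
def heft(p,a,setback=True):
    R=ori(a); G=lambda z:[p[0],p[1],z]
    arm.move_linear(G(.10),velocity=.2) if np.linalg.norm(arm.current_tcp_pos()[:2]-p)<.01 else arm.movep(G(.10),R)
    print("contact",arm.move_linear(G(.025),R,velocity=.1,contact_N=8),np.round(arm.current_tcp_pos(),4))
    arm.dwell(.2); f0=arm.current_contact_force()
    arm.move_gripper(0.0); print("width",arm.current_gripper_width())
    arm.move_linear(G(.10),R,velocity=.08); arm.dwell(.5)
    fs=[]
    for _ in range(4): fs.append(arm.current_contact_force()); arm.dwell(.05)
    f=np.mean(fs,0)-f0; print("dF",f.round(2),"kg",round(-f[2]/9.81,3),"w",arm.current_gripper_width())
    if setback: release(p,R)
    print("t",arm.current_time_s())
def release(p,R):
    G=lambda z:[p[0],p[1],z]
    arm.move_linear(G(.04),R,velocity=.1); print("touch",arm.move_linear(G(.0255),R,velocity=.03,contact_N=4),np.round(arm.current_tcp_pos(),4))
    arm.dwell(.2); arm.move_gripper(.085); arm.move_linear(G(.14),R,velocity=.2)
E
python3 - <<'E'
from h import *
p=refine((.490,.209))
heft((p+[.49,.209])/2,50)
arm.movep([.435,.028,.2],ori(0)); arm.dwell(.2)
q=refine((.435,.028)); print(q)
im,_=arm.snapshot("top"); cv2.imwrite("pics/top1.png",im)
E
```

```text
lid 315 221 r px 42.3 [0.4879 0.2131 0.062 ] dia m 0.0592
contact False [0.4893 0.2112 0.0256]
width 0.0577955408139106
dF [-0.24  0.79 -4.01] kg 0.409 w 0.05821159185694872
touch True [0.4887 0.211  0.0255]
t 10.4
lid 313 223 r px 42.3 [0.4346 0.0324 0.062 ] dia m 0.0592
[0.43455519 0.03235534]
```

View pics/top1.png

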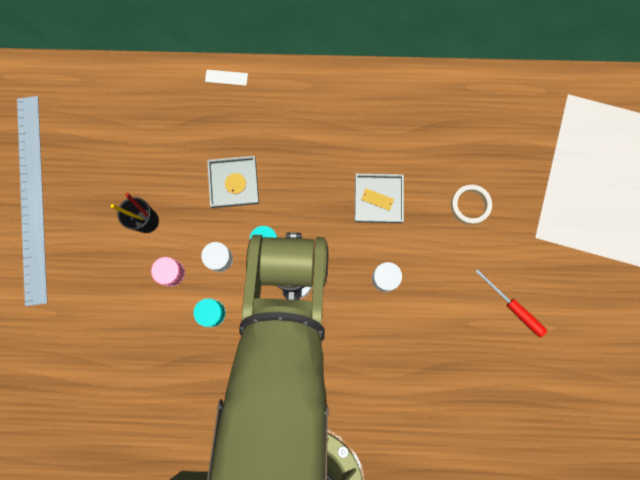

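The left tin weighs about 0.41 kg and is back upright at (216,256), with nothing else disturbed. Next are the middle and right tins. The right one stays in the air for now.

Run:
```python
from h import *
heft(np.array([.4348,.030]),0)
arm.movep([.455,-.168,.2],ori(0)); arm.dwell(.2)
p=(refine((.455,-.168))+[.455,-.168])/2; print(p)
heft(p,0,False)
im,_=arm.snapshot("scene"); cv2.imwrite("pics/scene1.png",im)
```

```text
contact False [0.4352 0.03   0.0256]
width 0.05971857287417222
dF [ 0.77  0.23 -1.7 ] kg 0.173 w 0.05930952841116203
touch True [0.4346 0.03   0.0257]
t 17.9833
lid 313 224 r px 42.1 [ 0.4544 -0.1639  0.062 ] dia m 0.059
[ 0.45469379 -0.16592512]
contact False [ 0.4551 -0.1661  0.0256]
width 0.059491840334957226
dF [ 0.5  -0.82 -6.02] kg 0.614 w 0.059702675384468655
t 22.9917
```

View pics/scene1.png

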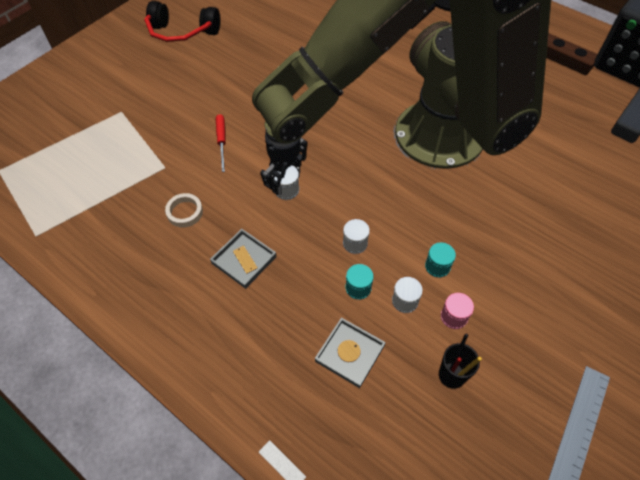

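The tins read 0.41, 0.17 and 0.61 kg, so the right one is heaviest, and it is already lifted. I'll carry it to the round-tag tray.

Run:
```python
from h import *
x,y,_=arm.current_tcp_pos(); R=ori(0)
arm.move_linear([x,y,.18],R,velocity=.12)
arm.move_linear([.668,.190,.18],R,velocity=.15)
arm.move_linear([.668,.190,.16],R,velocity=.05); arm.dwell(.6)
print(arm.current_tcp_pos(),arm.current_tcp_rot().round(3),arm.current_contact_force(),arm.current_gripper_width(),arm.current_time_s())
for cam in("scene","top"):
    im,_=arm.snapshot(cam); cv2.imwrite(f"pics/{cam}2.png",im)
    for t in ("tin_right_mid","tray_1"):
        for r in arm.spot_point(cam,t): print(cam,t,round(r["score"],2),w(cam,r["at"]).round(3))
cv2.imwrite("pics/both2.png",cv2.resize(np.hstack([cv2.imread(f"pics/{c}2.png")[100:460,80:560] for c in("scene","top")]),(800,300)))
```

```text
[0.6680162  0.18999781 0.16005713] [[ 0.  1.  0.]
 [ 1. -0.  0.]
 [ 0.  0. -1.]] [-0.54550842 -0.46212628 -6.16497343] 0.059752816527589646 27.925
scene tin_right_mid 0.57 [0.667 0.188 0.167]
scene tray_1 0.82 [0.668 0.19  0.001]
scene tray_1 0.64 [ 0.633 -0.146  0.001]
top tray_1 0.83 [ 0.637 -0.154 -0.002]
top tray_1 0.76 [ 0.668  0.187 -0.003]
```

View pics/both2.png

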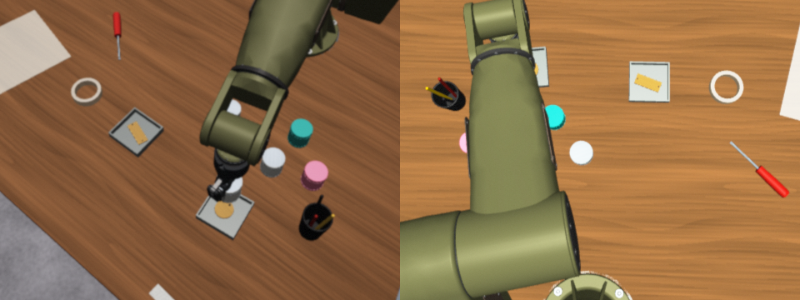

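The right tin is over the round-tag tray with its middle at z≈0.167, so its underside is at about 0.136 m. The other two tins stand in their places.

```bash
python3 -c "
from h import *
print(abs(np.array(arm.current_qvel())).max()); print(arm.hand_in())"
```

```text
0.11498980855020001
the job is handed in; nothing more can be done
None
```

I hefted the tins left, middle, right, raising each 7.5 cm. They read about 0.41, 0.17 and 0.61 kg, so the right tin is the heaviest. I set the left and middle tins back where they stood, and handed the job in while holding the right tin over the tray with the round tag, at about 28 s of the 69 s allowed.

- **Position:** the right tin was measured at (0.667, 0.188) against a tray centre of (0.668, 0.19). Its underside was about 13.5 cm above the bench, with the tool vertical and the arm nearly still (0.1°/s or less).
- **Weight:** the grip was steady at 59.8 mm. The right tin's lead over the left was 0.2 kg, right at the stated minimum, so that margin is slim.
- **Other two tins:** both looked upright and in place in the pictures after set-down; I did not re-measure them. The wrist and top cameras had put the tins 4–5 mm apart, so I used their mean, and either tin may be a few mm off its original spot.
- **Everything else:** the look-alike tins, pen cup, tape roll, screwdriver and other tray looked undisturbed wherever the arm did not block the view.

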